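# Set a stand-mounted pipette and hold its plunger at the first stop

### The arm

A 7-joint arm with a two-finger parallel gripper is mounted at the origin on a cart in front of the work surface, level with it; the furniture and walls round the work are solid. World frame = base frame: x ahead of the robot, y to its left, z up, the work surface at z = 0. Lengths are in m, angles in rad, forces in N, time in s.
With the tool pointing down it reaches from about 0.425 to 0.925 m from the base axis. Payload 6.8 kg.
Tool frame: the origin (TCP) lies between the finger pads; the fingertips stand 11 mm ahead of it and the grasp point (between the pads) lies 8 mm behind it; z points along the fingers, y is the line along which they close (so a half turn about z gives the same grasp; the last joint's range is limited). The gripper opens to 85 mm and grips with 20 to 120 N. Pads are 22 mm wide; open, the fingers measure 114 mm over their backs; the gripper's body (76 mm by 85 mm) begins 54 mm behind the grasp point. The pads swing forward as they close: fully open they stand 13 mm farther back than shut.
Start: joints at [-1.283, 0.477, 0.022, 1.555, -0.011, 1.109, -0.083], TCP at [0.26, 0.623, 0.242] pointing down, gripper open.
Joint ranges: [-2.96, 2.96], [-0.34, 2.1], [-1.41, 1.46], [0.24, 2.44], [-1.37, 4.51], [0.17, 1.92], [-2.96, 2.96]. Speed limits (rad/s): [2.39, 2.39, 3.14, 3.14, 3.14, 3.14, 3.14].

### API

Orientations are given as a rotation vector (axis times angle).
In Python, from bench import r gives the robot as it stands.
- The arm moves only by the tool send_rows, never from a script. Its argument "deltas" is a list of rows, each an object of numbers: "dx", "dy", "dz": the shift along the world's x, y, z in mm; "rx", "ry", "rz": the turn, a rotation vector about the world's x, y, z in degrees. A call has 1 to 5 rows; each row is the pose to reach, as a shift and turn from the pose commanded when the call began; what a row does not reach only later rows make up. A row lasts 1/12 s, in which the tool goes at most 41.7 mm and 7.16 degrees, less where a joint would pass 70% of its speed; a pose out of reach is approached as far as the arm can. A call with a gripper value outside its range is refused whole. "jaw" is the finger opening in mm, from 0 to 85.4, set as the call begins (left out, the last holds). The fingers move at their own pace and stop on an object; "newtons" is the grip in N (left out, the last holds). Time passes only in rows, so rows that repeat a pose let the fingers close. It gives the time, the measured TCP pose, the force, the opening and the grip force at its end, in the units of the state.
- r.get_obs(): the state, without advancing time (a new reading comes with each control period).
- r.grab_frame(name): name is "side" or "top"; returns a dict with "frame" (420x560x3 uint8, blue, green, red), "z_map" (420x560 float32, m along the optical axis (not along the pixel's ray), 0 where there is no reading), "vertical_fov" (degrees; the focal length in pixels is half the picture's height over the tangent of half this angle, whatever the lens; pixels are square), "cx", "cy" (the principal point, pixels), "distortion" ([k1, k2, p1, p2, k3] as OpenCV has them; the pictures are not rectified), "xyz" and "orientation" of the camera in the world. Camera axes: x right, y down, z forward; pixel columns grow to the right and rows downward; lengths in m; the calibration is good to about 2 mm. A picture is of the moment at which its call begins.
- r.hand_in(): hands the job in; it is judged then, once.
The state is a dict: "clock": time; "joints": joint angles; "qvel": joint speeds; "tau": joint torques, N m; "tcp_pos": TCP position; "orientation": TCP orientation; "contact_force": force on the tool from outside, world axes, zero at the start; "moment": the same for the moment, N m; "grip_width": finger opening in m; "gripper_force": force on a finger pad.
Only numpy, scipy, OpenCV 4.12 (cv2) and the standard library are available. Lean on these libraries where they do the work, as an engineer would, in place of code of your own. Each camera call takes 0.05 s, during which the arm holds its last target. There are 200 camera calls.

### The job

Set the volume on the pipette clamped in the bench stand: turn its ribbed volume ring until the pointer on the scale is level with the blade of the small rider clip. Then press the plunger button on top down to the first stop, not on into the blow-out, and keep it held there: I will bring the sample up to the tip, so finish with the button still held down. Leave the glassware around the stand where it is.

Things in the scene. Friction and masses are not known exactly. Their poses are not given: they have to be found in the camera images.
- dispenser: Bench stand holding an upright white pipette; fixed. Grey foot plate 170 x 130 mm, 17 mm high; rod (top at 196 mm) and clamp behind. Origin on the worktop under the foot's centre, z up. The pipette's axis is 35 mm from it along the stand's -x (scale side, roughly towards the robot). Handle 33 mm thick, top at 250 mm; finger rest at its back, top at 240 mm. Heights are above the worktop.
- ring_top (a point): Centre of the upper face of the volume ring, on the pipette's axis, 276 mm up. Ring: grey, ribbed, 36 mm in diameter, 24 mm high, turns in place about the vertical, stiff (0.08 N m), stays as left; the plunger stands up out of it. Counter-clockwise from above raises pointer and resting plunger together by 3.5 mm per rad, clockwise lowers both (6 rad in all). The point turns with the ring.
- pointer (a point): Tip of the small black pointer blade (2 mm thick) that stands out of the slot of the scale on the handle's front, pointing to the stand's -y (right seen from the robot). Driven by the ring, it moves straight up and down between 186 mm (zero volume) and 208 mm above the worktop; it starts at 205.5 mm, above the rider.
- rider: Small dark steel clip, 7 mm high, fixed at the right-hand edge of the scale (it cannot be moved). Origin at the tip of its index blade (2 mm thick), which points sideways at the pointer's path, 192 to 200 mm above the worktop. It marks the volume wanted.
- plunger: White plunger button, a disc 20 mm in diameter and 9 mm thick on a steel stem, on the pipette's axis above the ring; origin at the centre of its flat top. Unpressed, its top is 98 mm higher than the pointer. Sprung upwards: 2 to 3 N at rest, 4 N at the first stop. There it stands firm up to about 13 N, then yields into the blow-out: 5 mm more at 1.3 N per mm. Springs back when let go.
- beaker_small: Small clear glass beaker, 43 mm wide, 63 mm high, on the stand's foot under the tip; leave it. Origin at the centre of its underside.
- flask_small: Small clear conical flask, 54 mm wide, 88 mm high, on the worktop to the left of the stand; leave it. Origin at the centre of its underside.
- bottle: Reagent bottle with a blue cap, 53 mm wide, 108 mm high, on the worktop to the right of the stand; leave it. Origin at the centre of its underside.
- first_stop (a point): Fixed point on the pipette's axis where the centre of the plunger button's top is at the first stop, whatever volume is set: 284 mm above the worktop, 8 mm above the ring's upper face.

How it is judged:
By the outcome, as a careful person would: the job done as asked, in the order asked, and still so for the second after the job is handed in, while the arm keeps its last pose, push and grip.
It also fails if it takes over 48 s, if anything falls off the work surface, if the arm or the gripper's body presses on something with over 40 N, if the wrist force passes 120 N, or if a joint passes its speed limit or range.

## Working session

There is one attempt and no reset: what is moved stays moved. The work goes in short steps, Python scripts to look and compute and a tool call to move; the robot and the scene stay as the last step left them, time stands still between calls to the robot, and variables do not carry over. Pictures are saved under pics/ and viewed, at most 10 in all, crops included, and the job is handed in when it is done.

Besides the shell and the picture viewer there is one more tool, called as name(argument=value, ...) on one line, values as JSON. send_rows: Moves the arm, as the interface text tells. Its arguments: {"type":"object","properties":{"deltas":{"type":"array","items":{"type":"object","properties":{"dx":{"type":"number"},"dy":{"type":"number"},"dz":{"type":"number"},"rx":{"type":"number"},"ry":{"type":"number"},"rz":{"type":"number"}}}},"jaw":{"type":"number"},"newtons":{"type":"number"}},"required":["deltas"]}

```bash
mkdir -p pics; ls; cat > h.py <<'E'
import numpy as np, cv2, pickle
from bench import r
from scipy.spatial.transform import Rotation as R
def cam(name):
    f=r.grab_frame(name)
    h=f["frame"].shape[0]; fl=h/2/np.tan(np.radians(f["vertical_fov"])/2)
    f["K"]=np.array([[fl,0,f["cx"]],[0,fl,f["cy"]],[0,0,1.]])
    o=np.array(f["orientation"],float)
    f["Rm"]=R.from_rotvec(o).as_matrix() if o.shape==(3,) else (o if o.shape==(3,3) else R.from_quat(o).as_matrix())
    f["D"]=np.array(f["distortion"],float); f["t"]=np.array(f["xyz"]); return f
def ray(f,u,v):
    p=cv2.undistortPoints(np.array([[[u,v]]],float),f["K"],f["D"])[0,0]
    return f["Rm"]@np.array([p[0],p[1],1])   # depth-scaled
def pt(f,u,v,z=None):
    z=f["z_map"][int(round(v)),int(round(u))] if z is None else z
    return f["t"]+z*ray(f,u,v)
def cloud(f):
    h,w=f["z_map"].shape
    uv=np.stack(np.meshgrid(np.arange(w),np.arange(h)),-1).reshape(-1,1,2).astype(float)
    p=cv2.undistortPoints(uv,f["K"],f["D"])[:,0]
    z=f["z_map"].reshape(-1,1)
    return (f["t"]+(np.c_[p,np.ones(len(p))]*z)@f["Rm"].T).reshape(h,w,3)
def proj(f,P):
    Rc=f["Rm"].T
    return cv2.projectPoints(np.array(P,float).reshape(-1,3),cv2.Rodrigues(Rc)[0],-Rc@f["t"],f["K"],f["D"])[0][:,0]
E
python3 - <<'E'
from h import *
for n in("side","top"):
    f=cam(n); cv2.imwrite(f"pics/{n}0.png",f["frame"]); print(n,f["t"],f["orientation"],f["vertical_fov"],f["K"][0,0],f["D"])
print(r.get_obs())
E
```

```text
pics
side [ 0.49557965 -0.93079303  0.83632073] [-2.13718707  0.05118013 -0.02978518] 42.125120022049884 545.2883684767213 [0.00823088 0.         0.         0.         0.        ]
top [0.52110228 0.04830673 1.05134349] [-2.16186145  2.20234174 -0.06915944] 55.66092021921549 397.78770031405026 [-0.06515962  0.          0.          0.          0.        ]
{'clock': 0.1, 'joints': array([-1.28309382,  0.47772436,  0.02235291,  1.55631742, -0.01148908,
        1.10928234, -0.08309115]), 'qvel': array([-0.00061629, -0.00043106,  0.00097435, -0.00243932,  0.00207309,
       -0.00110469,  0.00139108]), 'tau': array([ 3.73110117e-03, -5.97763932e+01,  1.61345467e+00, -2.81954277e+01,
        1.28611136e-02,  5.08533034e-03,  8.28396765e-06]), 'tcp_pos': array([0.26007115, 0.62235266, 0.24143332]), 'orientation': array([-6.17599468e-01, -3.08009731e+00,  2.50096744e-03]), 'contact_force': array([-0.35787743, -0.01156023,  0.33827234]), 'moment': array([ 0.01884047,  0.0154236 , -0.00398412]), 'gripper_force': 0.0, 'grip_width': 0.08540151249532806}
```

View pics/side0.png

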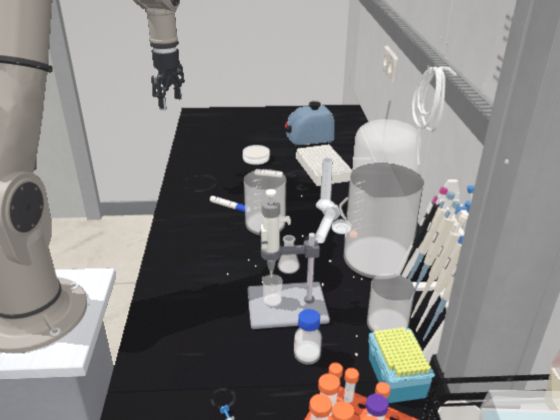

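View pics/top0.png

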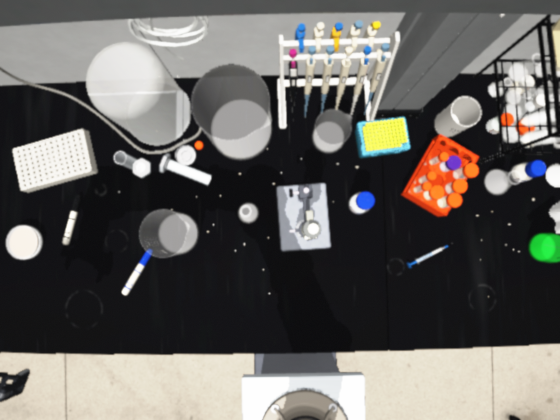

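The side view shows the pipette at about (270,220), with the button at (270,197) and the foot at (288,305). The top view shows the button at (312,229) and the foot around (303,217). Next I'll measure and zoom in.

```bash
python3 - <<'E'
from h import *
s=cam("side"); t=cam("top")
c=s["frame"][180:290,220:340]; a=cv2.resize(c,None,fx=5,fy=5,interpolation=cv2.INTER_CUBIC)
cv2.imwrite("pics/s1.png",a)
c=t["frame"][170:260,265:345]; cv2.imwrite("pics/t1.png",cv2.resize(c,None,fx=6,fy=6,interpolation=cv2.INTER_CUBIC))
C=cloud(t)
m=(C[...,2]>.008)&(C[...,2]<.022)
sub=np.zeros_like(m); sub[175:260,268:340]=1; m&=sub
P=C[m]; print(len(P),P[:,2].mean()); rect=cv2.minAreaRect((P[:,:2]*1000).astype(np.float32)); print("foot",rect)
for lo,hi in((.29,.32),(.262,.285),(.23,.255)):
    q=C[(C[...,2]>lo)&(C[...,2]<hi)&sub.astype(bool)]; print(lo,len(q),q.mean(0),q.min(0),q.max(0))
C=cloud(s); sub=np.zeros_like(m); sub[180:250,255:285]=1
for lo,hi in((.29,.32),(.255,.28)):
    q=C[(C[...,2]>lo)&(C[...,2]<hi)&sub]; print("side",lo,len(q),q.mean(0) if len(q) else 0,q.min(0),q.max(0))
E
```

```text
2366 0.016643759750237058
foot ((565.9448852539062, -9.631942749023438), (170.487060546875, 130.4326629638672), 3.196150541305542)
0.29 90 [ 0.5308707  -0.01109586  0.30330981] [ 0.5214187  -0.02085942  0.29979242] [ 0.54031695 -0.0017422   0.30620483]
0.262 181 [ 0.53032422 -0.00935287  0.27552029] [ 0.51364697 -0.02723697  0.26659141] [0.54888315 0.00625818 0.27915186]
0.23 64 [ 0.55944302 -0.00934309  0.23994261] [ 0.55005115 -0.01688203  0.23697776] [ 0.56867138 -0.0025842   0.24359871]
side 0.29 72 [ 0.53045471 -0.01604335  0.30029585] [ 0.52178449 -0.0240306   0.29007995] [ 0.53942372 -0.00415702  0.30402395]
side 0.255 270 [ 0.53013429 -0.02091955  0.26926164] [ 0.51349233 -0.03383404  0.25506175] [0.54750224 0.00399147 0.27918694]
```

View pics/s1.png

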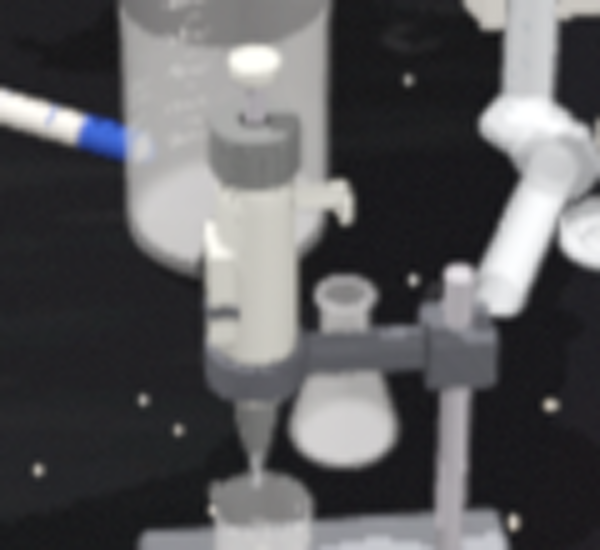

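View pics/t1.png

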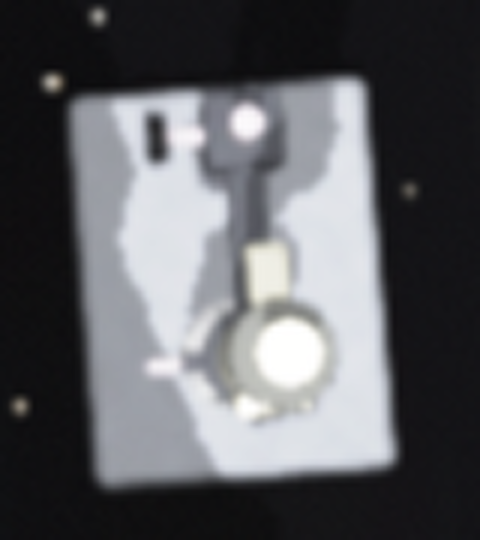

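The side crop shows the button at crop (255,62), the ring from 120 to 180, and a dark mark, probably the rider, near crop (222,312). The top crop shows the button over the axis at about (0.531, -0.0115), which agrees with the foot-derived axis. Next I'll take a sharper look at the scale while starting the transit.

```bash
cat >> h.py <<'E'
AX=np.array([.5309,-.0114])
def scale(tag,n=6):
    fs=[cam("side") for _ in range(n)]; s=fs[0]
    a=np.mean([f["frame"].astype(np.float32) for f in fs],0)
    np.save(f"pics/{tag}.npy",a)
    c=a[215:260,250:290].clip(0,255).astype(np.uint8)
    cv2.imwrite(f"pics/{tag}.png",cv2.resize(c,None,fx=13,fy=13,interpolation=cv2.INTER_CUBIC))
    return s,a
E
python3 - <<'E'
from h import *
s,a=scale("sc0")
# front of handle: stand -x ; project heights at several lateral spots
yaw=np.radians(3.2); ex=np.array([np.cos(yaw),np.sin(yaw)]); ey=np.array([-ex[1],ex[0]])
for dx in(-.018,-.022):
  for z in(.186,.192,.196,.2,.2055,.208): print(dx,z,proj(s,[*(AX+dx*ex-.006*ey),z])[0].round(2))
print("btn",proj(s,[*AX,.3035]),"ringtop",proj(s,[*AX,.276]))
g=a.mean(2); print(np.arange(256,272)); 
for v in range(226,252): print(v,g[v,256:272].astype(int))
E
```

```text
-0.018 0.186 [262.32 242.66]
-0.018 0.192 [262.29 240.27]
-0.018 0.196 [262.26 238.67]
-0.018 0.2 [262.24 237.06]
-0.018 0.2055 [262.21 234.84]
-0.018 0.208 [262.19 233.82]
-0.022 0.186 [260.38 242.78]
-0.022 0.192 [260.34 240.38]
-0.022 0.196 [260.31 238.78]
-0.022 0.2 [260.28 237.17]
-0.022 0.2055 [260.25 234.95]
-0.022 0.208 [260.23 233.94]
btn [[270.55520679 191.14430125]] ringtop [[270.60863975 203.20386322]]
[256 257 258 259 260 261 262 263 264 265 266 267 268 269 270 271]
226 [202 201 201 200 204 243 243 215 203 202 201 199 197 194 194 196]
227 [201 201 201 200 205 240 247 226 207 202 201 199 197 194 194 196]
228 [201 200 200 199 197 231 250 237 214 204 201 199 196 194 195 196]
229 [200 200 200 197 185 218 248 246 232 216 205 199 196 194 195 196]
230 [196 198 197 187 164 202 243 249 244 232 215 201 194 193 194 196]
231 [173 178 183 159 128 186 223 229 228 224 212 200 194 193 195 196]
232 [133 139 150 119 100 170 197 202 202 201 196 196 195 194 195 196]
233 [110 116 117  92  87 159 192 198 199 199 194 192 194 194 194 196]
234 [ 77  86  93  81  88 156 191 198 199 199 195 188 192
[... 503 characters left out ...]

242 [ 33  33  33  34  51  96 104 103 101 102 105 123 176 190 194 196]
243 [ 33  33  34  34  49 103 117 121 130 133 130 135 177 190 194 196]
244 [ 34  33  33  34  51 117 157 168 174 177 173 168 183 190 194 196]
245 [ 33  33  33  34  51 122 182 193 195 195 192 185 187 191 194 196]
246 [ 33  34  33  34  52 127 188 196 197 197 194 187 187 191 194 196]
247 [ 34  33  33  34  57 136 188 195 195 195 193 186 187 191 194 196]
248 [ 34  34  34  34  59 136 176 184 185 184 182 183 187 191 194 196]
249 [ 34  33  34  34  57 120 148 160 168 169 173 181 187 191 193 196]
250 [ 35  36  36  37  57 104 131 139 150 162 174 182 187 191 194 195]
251 [ 36  37  37  39  54  90 115 130 133 139 156 172 183 188 191 193]
```

View pics/sc0.png

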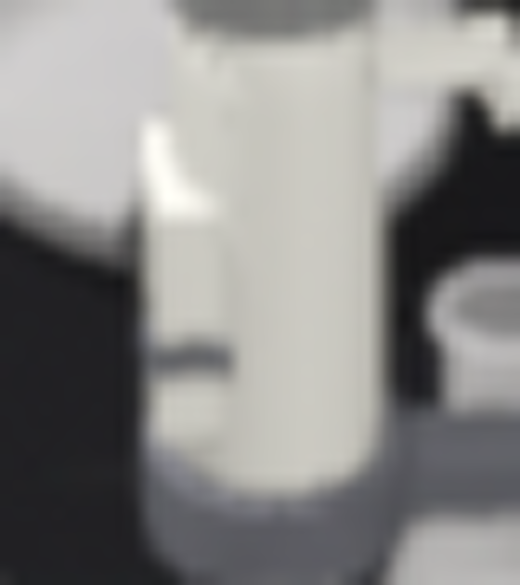

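send_rows(deltas=[{"dz":40},{"dz":80},{"dz":120},{"dz":150,"dx":15,"dy":-35},{"dz":150,"dx":30,"dy":-70}], jaw=60, newtons=40)

```text
$.deltas[0]: bad value
```

The zoom shows the rider as a dark band at crop (190,358), full-frame (264.6,242.5). The pointer is edge-on against black and not clear. The top camera's depth may read the pointer and rider heights directly.

```bash
python3 - <<'E'
from h import *
np.set_printoptions(linewidth=220)
fs=[cam("top") for _ in range(4)]; t=fs[0]
print("ax",proj(t,[*AX,.2]),proj(t,[*AX,.276]),"front",proj(t,[.507,-.0127,.2]))
C=np.mean([cloud(f) for f in fs],0); S=np.std([f["z_map"] for f in fs],0)
print("std",np.median(S)); sl=np.s_[228:250,294:330]
print(np.arange(294,330)); print((C[...,2]*1000)[sl].round().astype(int))
g=t["frame"].mean(2); print(g[sl].astype(int))
C=cloud(cam("side")); print("SIDE z"); sl=np.s_[228:248,256:270]; print((C[...,2]*1000)[sl].round().astype(int)); print((C[...,1]*1000)[sl].round().astype(int));print((C[...,0]*1000)[sl].round().astype(int))
E
```

```text
ax [[309.26421841 228.66479815]] [[311.99088947 228.16293228]] front [[310.13103467 239.86615438]]
std 0.0014567696
[294 295 296 297 298 299 300 301 302 303 304 305 306 307 308 309 310 311 312 313 314 315 316 317 318 319 320 321 322 323 324 325 326 327 328 329]
[[ 17  29 164 164 165 168 167 175 261 275 276 276 276 277 304 304 304 304 303 304 304 304 303 304 304 277 274  16  15  17  16  15  17  19  16  14]
 [162 162 165 165 163 168 169 173 214 275 276 470 276 277 304 304 304 302 303 303 303 304 303 303 303 276 277  16  15  16  14  17  18  17  17  14]
 [162 163 164 386 164 168 168 168 256 275 276 276 276 276 275 302 304 303 303 305 304 303 304 304 277 275 276  17  16  17  16  16  17  18  18  15]
 [162 160 165 165 164 166 168 167 206 267 276 276 276 276 277 303 303 304 304 304 303 303 304 303 276 275 276  17  18  17  17  16  17  15  16  16]
 [ 16  15  50  23  20 158 168 168 185 270 276 275 275 277 276 275 304 304 303 304 304 304 303 275 277 469 276  17  16  19  18  18  17  18  17  16]
 [ 17  17  18  77  21  23 166 167 167 200 272 278 276 275 276 276 276 276 302 303 303 275 277 276 276 2
[... 8761 characters left out ...]
5 508 510 513 511 513 515 517 519 521 523 525 527]
 [502 505 507 510 513 511 513 515 517 519 521 523 525 527]
 [502 505 507 510 513 511 513 515 517 519 521 523 525 527]
 [502 505 507 510 513 511 513 515 517 519 521 523 525 527]
 [502 505 507 510 513 511 513 515 517 519 521 523 525 527]
 [502 504 507 510 512 510 512 515 517 519 521 523 525 527]
 [502 504 507 510 512 510 512 515 517 519 521 523 525 527]
 [502 504 507 510 512 510 512 514 517 518 521 523 525 527]
 [502 504 507 509 512 510 512 514 516 518 521 523 525 527]
 [501 504 507 509 512 511 512 514 516 519 521 523 525 496]
 [501 504 507 509 512 514 512 514 516 519 521 523 525 527]
 [501 504 507 509 512 511 512 514 516 518 521 523 525 526]]
```

send_rows(deltas=[{"dx":0,"dy":0,"dz":40,"rx":0,"ry":0,"rz":0},{"dx":0,"dy":0,"dz":80,"rx":0,"ry":0,"rz":0},{"dx":0,"dy":0,"dz":120,"rx":0,"ry":0,"rz":0},{"dx":15,"dy":-35,"dz":140,"rx":0,"ry":0,"rz":0},{"dx":30,"dy":-70,"dz":150,"rx":0,"ry":0,"rz":0}], jaw=60, newtons=40)

```text
clock: 1.17
tcp_pos: [0.289, 0.555, 0.3959]
orientation: [0.61, 3.082, 0.01]
contact_force: [1.5, -0.1, 0.8]
grip_width: 0.06
gripper_force: 0.0
```

```bash
cat >> h.py <<'E'
def tops(n):
    fs=[cam("top") for _ in range(n)]; Z=np.array([f["z_map"] for f in fs]); f=fs[0]; f["z_map"]=np.median(Z,0); 
    f["frame"]=np.mean([x["frame"].astype(float) for x in fs],0); return f,cloud(f)
E
python3 - <<'E'
from h import *
np.set_printoptions(linewidth=220,suppress=True)
f,C=tops(24); Z=C[...,2]*1000
print("btn",np.median(Z[225:231,309:316]),"ring",np.median(Z[234:237,308:315]),"foot",np.median(Z[240:246,300:312]),"rest",np.median(Z[(Z>230)&(Z<250)]))
print(Z[236:241,303:319].round(1)); print(f["frame"].mean(2)[236:242,303:319].astype(int))
fs=[cam("side") for _ in range(16)]; s=fs[0]; s["z_map"]=np.median([x["z_map"] for x in fs],0); C=cloud(s)
print("side btn",np.median(C[191:193,268:274],(0,1)),"ring",C[207,266:274,2].round(4),C[203:208,264,2].round(4))
a=np.mean([x["frame"].astype(float) for x in fs],0).mean(2)
for v in range(229,247): print(v,a[v,258:268].astype(int),(C[v,258:268,2]*1000).round(1),(C[v,262:268,1]*1000).mean().round(1))
d=195-a[236:248,262:267]; v=np.arange(236,248)
d=np.clip(d-8,0,None); cen=(d*v[:,None]).sum(0)/d.sum(0); print("centroid",cen, d.sum(0)/d.max(0))
E
```

```text
btn 303.5534339019554 ring 275.8702310191201 foot 16.974385289019956 rest 242.1547766184663
[[167.3 213.  221.3 255.9 275.  275.5 275.9 275.9 275.8 275.4 275.6 276.1 275.6 275.5  16.9  16.9]
 [155.1 210.2 220.7 220.1 221.2 263.9 273.4 274.8 275.9 275.6 275.2 275.1 220.9 221.2  16.4  17.1]
 [ 17.6 199.  220.8 220.6 221.  220.9 220.7 219.5 219.6 219.2 197.4 196.2 196.3 196.   17.6  16.9]
 [ 17.1  17.   17.3  17.5 208.  208.  208.1  17.1  16.6  16.7  16.8  17.1  17.5  15.7  17.   16.6]
 [ 17.1  17.4  17.5  16.7  17.2  16.6  16.3  17.3  17.5  16.5  16.2  16.9  17.3  17.4  17.1  16.6]]
[[119 151 188 184 179 186 191 186 186 186 187 185 183 176 156 157]
 [139 165 210 212 199 187 186 169 168 168 170 165 168 168 143 151]
 [153 171 208 207 189 164 156 140 133 136 142 137 141 148 144 153]
 [158 165 179 165 138 119 120 120 122 135 144 144 145 149 152 156]
 [160 160 160 146 124 121 133 139 143 150 154 155 156 157 157 157]
 [160 159 159 154 146 146 151 153 155 156 158 158 158 158 159 158]]
side btn [ 0.53080067 -0.01096667  0.30233952] ring [0.2755 0.2742 0.2749 0.2752 0.2746 0.2751 0.275  0.2747]
[... 1522 characters left out ...]
2 [ 34  34  48  92 101 102 101 102 104 123] [ -1.7  -2.1  -2.4 194.8 194.2 194.4 194.7 194.1 194.1 194.3] -28.0
243 [ 34  34  46  95 115 121 130 133 130 135] [ -1.3  -1.8  -1.  192.1 191.9 192.  190.7 191.6 191.9 191.5] -27.7
244 [ 34  34  44  97 154 168 175 177 173 168] [ -1.8  -1.7  -1.7 190.4 189.3 189.1 189.3 189.  188.2 187.6] -27.1
245 [ 34  34  40  95 174 192 195 196 193 186] [ -1.5  -2.1  -2.1 177.7 184.3 184.7 185.1 185.6 184.7 185. ] -25.2
246 [ 33  34  40  95 176 194 197 197 194 187] [ -1.6  -1.8  -1.7  -2.  182.3 183.3 182.6 182.  181.9 182.5] -25.4
centroid [242.11227873 242.24602323 242.05074714 242.01163369 242.07345194] [3.9011713  2.53827099 2.50937424 2.48874041 2.54194037]
```

send_rows(deltas=[{"dx":15,"dy":-38,"dz":0,"rx":0,"ry":0,"rz":0},{"dx":30,"dy":-76,"dz":0,"rx":0,"ry":0,"rz":0},{"dx":45,"dy":-114,"dz":0,"rx":0,"ry":0,"rz":0},{"dx":60,"dy":-152,"dz":0,"rx":0,"ry":0,"rz":0},{"dx":76,"dy":-190,"dz":0,"rx":0,"ry":0,"rz":0}])

```text
clock: 3.58
tcp_pos: [0.3665, 0.361, 0.3924]
orientation: [0.617, 3.08, 0.001]
contact_force: [1.2, 0.1, 0.6]
grip_width: 0.0598
gripper_force: 0.0
```

```bash
cat >> h.py <<'E'
def med(name,n):
    fs=[cam(name) for _ in range(n)]; f=fs[0]; f["z_map"]=np.median([x["z_map"] for x in fs],0)
    f["frame"]=np.mean([x["frame"].astype(float) for x in fs],0); return f,cloud(f)*1000
yaw=np.radians(3.2); EX=np.array([np.cos(yaw),np.sin(yaw)]); EY=np.array([-EX[1],EX[0]])
def stand(P): # mm world -> pipette-axis coords in stand axes
    d=P[...,:2]-AX*1000; return np.stack([d@EX,d@EY,P[...,2]],-1).round(1)
E
python3 - <<'E'
from h import *
np.set_printoptions(linewidth=220,suppress=True)
f,C=med("top",8); np.savez("t0",C=C,a=f["frame"])
for v in(237,238,239): print(v,*[tuple(stand(C[v,u])) for u in range(305,318)],sep="\n ")
f,C=med("side",16); np.savez("s0",C=C,a=f["frame"])
for u in(259,260,261,262): print(u,*[(v,*stand(C[v,u])) for v in range(230,247) if C[v,u,2]>100],sep="\n ")
E
```

```text
237
 (np.float64(-16.8), np.float64(11.7), np.float64(220.3))
 (np.float64(-16.9), np.float64(9.6), np.float64(220.8))
 (np.float64(-17.1), np.float64(7.6), np.float64(221.4))
 (np.float64(-16.7), np.float64(8.2), np.float64(263.0))
 (np.float64(-16.7), np.float64(6.9), np.float64(272.9))
 (np.float64(-16.8), np.float64(5.2), np.float64(275.7))
 (np.float64(-17.0), np.float64(3.2), np.float64(274.6))
 (np.float64(-17.1), np.float64(1.3), np.float64(275.9))
 (np.float64(-17.3), np.float64(-0.7), np.float64(275.0))
 (np.float64(-17.4), np.float64(-2.6), np.float64(275.1))
 (np.float64(-18.3), np.float64(-9.1), np.float64(220.7))
 (np.float64(-18.5), np.float64(-11.2), np.float64(220.4))
 (np.float64(-21.6), np.float64(-31.3), np.float64(16.7))
238
 (np.float64(-18.9), np.float64(11.8), np.float64(220.0))
 (np.float64(-19.0), np.float64(9.8), np.float64(221.3))
 (np.float64(-19.2), np.float64(7.7), np.float64(220.8))
 (np.float64(-19.3), np.float64(5.5), np.float64(219.5))
 (np.float64(-19.5), np.float64(3.5), np.float64(219.5))
 (np.float64(-19.6), np.float64(1.4), np.float64(220.5))
 
[... 2948 characters left out ...]
36, np.float64(-19.0), np.float64(-12.7), np.float64(207.3))
 (237, np.float64(-19.0), np.float64(-12.2), np.float64(204.5))
 (238, np.float64(-19.0), np.float64(-12.7), np.float64(202.4))
 (239, np.float64(-19.1), np.float64(-13.5), np.float64(200.5))
 (240, np.float64(-19.1), np.float64(-12.8), np.float64(197.5))
 (241, np.float64(-19.2), np.float64(-13.3), np.float64(195.4))
 (242, np.float64(-19.3), np.float64(-15.0), np.float64(194.1))
 (243, np.float64(-19.4), np.float64(-15.6), np.float64(192.0))
 (244, np.float64(-19.4), np.float64(-15.8), np.float64(189.7))
 (245, np.float64(-19.2), np.float64(-12.7), np.float64(185.0))
 (246, np.float64(-19.2), np.float64(-12.3), np.float64(182.2))
```

send_rows(deltas=[{"dx":16,"dy":-38,"dz":0,"rx":0,"ry":0,"rz":0},{"dx":32,"dy":-76,"dz":0,"rx":0,"ry":0,"rz":0},{"dx":48,"dy":-114,"dz":0,"rx":0,"ry":0,"rz":0},{"dx":64,"dy":-152,"dz":0,"rx":0,"ry":0,"rz":0},{"dx":80,"dy":-190,"dz":0,"rx":0,"ry":0,"rz":0}])

```text
clock: 5.2
tcp_pos: [0.4466, 0.1709, 0.3926]
orientation: [0.617, 3.08, 0.001]
contact_force: [1.6, -0.7, 0.7]
grip_width: 0.0603
gripper_force: 0.0
```

send_rows(deltas=[{"dx":17,"dy":-36,"dz":0,"rx":0,"ry":0,"rz":7},{"dx":34,"dy":-72,"dz":0,"rx":0,"ry":0,"rz":14},{"dx":51,"dy":-109,"dz":0,"rx":0,"ry":0,"rz":21},{"dx":68,"dy":-146,"dz":0,"rx":0,"ry":0,"rz":28},{"dx":84.4,"dy":-182.4,"dz":0,"rx":0,"ry":0,"rz":35}])

```text
clock: 5.62
tcp_pos: [0.5198, 0.0147, 0.3926]
orientation: [-0.205, 3.134, 0.001]
contact_force: [1.2, 0.9, 0.3]
grip_width: 0.0602
gripper_force: 0.0
```

send_rows(deltas=[{"dx":0,"dy":0,"dz":0,"rx":0,"ry":0,"rz":0},{"dx":0,"dy":0,"dz":0,"rx":0,"ry":0,"rz":0}])

```text
clock: 5.78
tcp_pos: [0.5197, 0.0141, 0.3923]
orientation: [0.189, -3.136, 0.0]
contact_force: [0.2, -0.1, 0.1]
grip_width: 0.0598
gripper_force: 0.0
```

```bash
python3 -c "
from h import *
o=r.get_obs(); print(o['joints'].round(2),o['tcp_pos'].round(4)); print(R.from_rotvec(o['orientation']).as_matrix().round(3))"
```

```text
[-0.59  0.1   0.49  1.74 -0.05  1.32  1.6 ] [0.5197 0.0141 0.3923]
[[-0.993 -0.12  -0.   ]
 [-0.12   0.993 -0.   ]
 [ 0.    -0.    -1.   ]]
```

send_rows(deltas=[{"dx":11.3,"dy":-25.6,"dz":0,"rx":0,"ry":0,"rz":0},{"dx":11.3,"dy":-25.6,"dz":-30,"rx":0,"ry":0,"rz":0},{"dx":11.3,"dy":-25.6,"dz":-60,"rx":0,"ry":0,"rz":0},{"dx":11.3,"dy":-25.6,"dz":-60,"rx":0,"ry":0,"rz":0}])

```text
clock: 6.12
tcp_pos: [0.5275, -0.0078, 0.3273]
orientation: [0.197, -3.126, 0.0]
contact_force: [-0.6, 1.0, -0.6]
grip_width: 0.0601
gripper_force: 0.0
```

send_rows(deltas=[{"dx":0,"dy":0,"dz":-25,"rx":0,"ry":0,"rz":0},{"dx":0,"dy":0,"dz":-50,"rx":0,"ry":0,"rz":0},{"dx":0,"dy":0,"dz":-75,"rx":0,"ry":0,"rz":0},{"dx":0,"dy":0,"dz":-75,"rx":0,"ry":0,"rz":0}])

```text
clock: 6.45
tcp_pos: [0.5283, -0.0075, 0.2543]
orientation: [0.199, -3.128, -0.0]
contact_force: [-2.4, 0.5, 0.4]
grip_width: 0.06
gripper_force: 0.0
```

```bash
python3 -c "
from h import *
a=cam('side')['frame'][130:280,190:350]; b=cam('top')['frame'][170:270,255:365]
a=cv2.resize(a,(400,375));b=cv2.resize(b,(400,375)); cv2.imwrite('pics/g1.png',np.hstack([a,b]))"
```

```text
(no output)
```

View pics/g1.png

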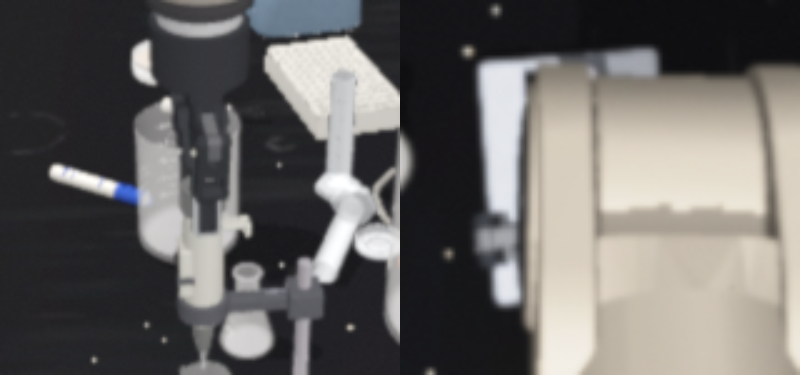

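The left crop shows the fingers straddling the ring, with tips at about (208,230), just below the ring on the handle. The right crop is blocked by the wrist. I'll centre and grip.

send_rows(deltas=[{"dx":2.6,"dy":-4,"dz":5,"rx":0,"ry":0,"rz":0},{"dx":2.6,"dy":-4,"dz":5,"rx":0,"ry":0,"rz":0},{"dx":2.6,"dy":-4,"dz":5,"rx":0,"ry":0,"rz":0}])

```text
clock: 6.8
tcp_pos: [0.5346, -0.0135, 0.2644]
orientation: [-0.196, 3.132, 0.001]
contact_force: [0.3, -0.2, 0.1]
grip_width: 0.0602
gripper_force: 0.0
```

send_rows(deltas=[{"dx":0,"dy":0,"dz":0,"rx":0,"ry":0,"rz":0},{"dx":0,"dy":0,"dz":0,"rx":0,"ry":0,"rz":0},{"dx":0,"dy":0,"dz":0,"rx":0,"ry":0,"rz":0},{"dx":0,"dy":0,"dz":0,"rx":0,"ry":0,"rz":0},{"dx":0,"dy":0,"dz":0,"rx":0,"ry":0,"rz":0}], jaw=28, newtons=35)

```text
clock: 7.22
tcp_pos: [0.5335, -0.0102, 0.2636]
orientation: [-0.2, 3.135, 0.007]
contact_force: [-4.9, 7.9, 9.4]
grip_width: 0.0348
gripper_force: 34.1
```

send_rows(deltas=[{"dx":-2.5,"dy":2,"dz":0,"rx":0,"ry":0,"rz":-5},{"dx":-2.5,"dy":2,"dz":0,"rx":0,"ry":0,"rz":-12},{"dx":-2.5,"dy":2,"dz":0,"rx":0,"ry":0,"rz":-19},{"dx":-2.5,"dy":2,"dz":0,"rx":0,"ry":0,"rz":-26},{"dx":-2.5,"dy":2,"dz":0,"rx":0,"ry":0,"rz":-33}])

```text
clock: 7.63
tcp_pos: [0.5332, -0.0117, 0.2638]
orientation: [0.71, 3.055, 0.002]
contact_force: [3.9, -1.5, 1.7]
grip_width: 0.0348
gripper_force: 36.2
```

send_rows(deltas=[{"dx":-1,"dy":0,"dz":0,"rx":0,"ry":0,"rz":-7},{"dx":-1,"dy":0,"dz":0,"rx":0,"ry":0,"rz":-14},{"dx":-1,"dy":0,"dz":0,"rx":0,"ry":0,"rz":-21},{"dx":-1,"dy":0,"dz":0,"rx":0,"ry":0,"rz":-28},{"dx":-1,"dy":0,"dz":0,"rx":0,"ry":0,"rz":-35}])

```text
clock: 8.05
tcp_pos: [0.5321, -0.0128, 0.2637]
orientation: [1.596, 2.699, 0.002]
contact_force: [4.8, -4.2, 2.1]
grip_width: 0.0345
gripper_force: 36.2
```

send_rows(deltas=[{"dx":0,"dy":0,"dz":0,"rx":0,"ry":0,"rz":-7},{"dx":0,"dy":0,"dz":0,"rx":0,"ry":0,"rz":-14},{"dx":0,"dy":0,"dz":0,"rx":0,"ry":0,"rz":-21},{"dx":0,"dy":0,"dz":0,"rx":0,"ry":0,"rz":-28},{"dx":0,"dy":0,"dz":0,"rx":0,"ry":0,"rz":-35}])

```text
clock: 8.47
tcp_pos: [0.5306, -0.0131, 0.2637]
orientation: [2.337, 2.096, 0.001]
contact_force: [-1.6, -4.4, 8.0]
grip_width: 0.0345
gripper_force: 36.8
```

```bash
cat > p.py <<'E'
from h import *
import sys
np.set_printoptions(linewidth=220,suppress=True)
f,C=med("side",int(sys.argv[1])); np.savez(sys.argv[2],C=C,a=f["frame"])
for u in(259,260,261): print(u,*[(v,*map(float,stand(C[v,u]))) for v in range(230,247) if C[v,u,2]>100],sep="\n ")
o=r.get_obs(); v=o['orientation']; print(o['clock'],o['joints'].round(2),o['tcp_pos'].round(4),2*np.degrees(np.arctan(v[1]/v[0]))%360, o['contact_force'].round(1))
E
python3 p.py 8 s1
```

```text
259
 (234, -23.6, 7.2, 198.9)
260
 (234, -21.7, 4.3, 200.8)
 (235, -22.0, 1.1, 200.5)
 (236, -22.2, -0.6, 199.2)
 (237, -22.3, -2.2, 197.8)
261
 (230, -20.4, -7.7, 218.7)
 (231, -20.6, -9.0, 217.1)
 (232, -20.6, -8.5, 214.4)
 (233, -20.5, -7.7, 211.4)
 (234, -20.6, -7.7, 208.9)
 (235, -20.4, -5.2, 204.7)
 (236, -20.5, -6.5, 203.1)
 (237, -20.5, -5.1, 199.7)
 (238, -20.5, -5.2, 197.3)
 (239, -20.6, -5.8, 195.2)
 (240, -20.9, -9.9, 195.6)
 (241, -21.1, -12.6, 195.1)
 (242, -21.4, -16.2, 195.1)
 (243, -21.4, -15.3, 192.0)
 (244, -21.5, -15.6, 189.7)
 (245, -20.5, -1.7, 177.2)
8.8667 [-0.78  0.27  0.83  1.92 -0.23  1.05  0.05] [ 0.5306 -0.0131  0.2637] 84.08858549749606 [-1.4 -4.   7.8]
```

send_rows(deltas=[{"dx":0,"dy":1,"dz":0,"rx":0,"ry":0,"rz":-7},{"dx":0,"dy":1,"dz":0,"rx":0,"ry":0,"rz":-14},{"dx":0,"dy":1,"dz":0,"rx":0,"ry":0,"rz":-21},{"dx":0,"dy":1,"dz":0,"rx":0,"ry":0,"rz":-28},{"dx":0,"dy":1,"dz":0,"rx":0,"ry":0,"rz":-35}])

```text
clock: 9.28
tcp_pos: [0.5292, -0.0125, 0.2637]
orientation: [2.861, 1.296, -0.002]
contact_force: [-7.7, -4.1, 13.4]
grip_width: 0.0345
gripper_force: 37.3
```

send_rows(deltas=[{"dx":0,"dy":0,"dz":0,"rx":0,"ry":0,"rz":-7},{"dx":0,"dy":0,"dz":0,"rx":0,"ry":0,"rz":-14},{"dx":0,"dy":0,"dz":0,"rx":0,"ry":0,"rz":-21},{"dx":0,"dy":0,"dz":0,"rx":0,"ry":0,"rz":-28},{"dx":0,"dy":0,"dz":0,"rx":0,"ry":0,"rz":-35}])

```text
clock: 9.7
tcp_pos: [0.5284, -0.0112, 0.2636]
orientation: [-3.117, -0.377, 0.005]
contact_force: [-12.0, -1.1, 18.4]
grip_width: 0.0345
gripper_force: 37.7
```

```bash
python3 p.py 8 s2; python3 - <<'E'
from h import *
A=[np.load(f"s{i}.npz")["a"].mean(2) for i in (0,1,2)]
for v in range(229,247): print(v,*[a[v,257:264].round(0).astype(int) for a in A])
E
```

```text
259
260
 (235, -21.6, 6.9, 196.5)
 (236, -21.8, 4.5, 195.6)
 (237, -22.2, -0.5, 196.6)
 (238, -22.3, -1.5, 194.8)
261
 (230, -20.3, -6.0, 217.5)
 (231, -20.5, -8.7, 216.9)
 (232, -20.6, -8.5, 214.4)
 (233, -20.5, -7.1, 211.0)
 (234, -20.5, -7.4, 208.7)
 (235, -20.5, -6.7, 205.8)
 (236, -20.5, -6.0, 202.8)
 (237, -20.5, -4.9, 199.6)
 (238, -20.6, -6.2, 198.0)
 (239, -20.5, -4.5, 194.3)
 (240, -21.0, -11.1, 196.5)
 (241, -21.2, -13.7, 195.8)
 (242, -21.3, -14.8, 194.1)
 (243, -21.5, -16.2, 192.6)
 (244, -21.4, -14.1, 188.7)
 (245, -20.6, -3.1, 178.2)
10.1 [-0.98  0.38  1.14  1.93 -0.39  1.09 -1.  ] [ 0.5284 -0.0112  0.2636] 14.123972464986984 [-11.3   0.8  19.2]
229 [201 201 198 177 164 193 193] [202 202 200 180 166 194 195] [202 202 200 187 219 251 248]
230 [199 198 187 156 151 195 206] [200 201 199 177 159 197 208] [200 201 199 183 207 245 251]
231 [178 184 157 113 136 193 206] [180 188 190 172 154 195 208] [180 188 190 177 196 226 232]
232 [139 151 117  79 125 184 198] [141 156 160 145 139 186 200] [141 156 161 155 180 200 204]
233 [116 118  91  70 118 182 197] [118 122 112  92 121 
[... 560 characters left out ...]
108 179 196] [ 34  35  35  62 140 189 198]
240 [ 34  34  35  51 106 166 183] [ 35  35  36  52 108 168 184] [ 34  34  36  66 138 180 187]
241 [ 34  34  35  52  98 134 146] [ 34  34  36  52  99 135 147] [ 34  34  37  61 118 147 150]
242 [ 34  34  34  48  93 102 103] [ 35  34  36  48  94 103 104] [ 35  34  35  50  96 105 105]
243 [ 35  34  34  47  96 116 121] [ 34  34  34  47  96 117 122] [ 34  35  34  48  97 117 123]
244 [ 34  34  34  44  98 154 169] [ 35  34  35  45  99 156 170] [ 35  34  35  48 107 158 171]
245 [ 34  35  34  41  96 175 193] [ 34  35  34  42  97 176 194] [ 35  35  35  48 114 182 195]
246 [ 34  34  34  40  95 176 195] [ 34  35  35  41  97 178 196] [ 34  35  34  48 115 188 199]
```

send_rows(deltas=[{"dx":-1,"dy":0,"dz":0.5,"rx":0,"ry":0,"rz":-7},{"dx":-1.5,"dy":0,"dz":1,"rx":0,"ry":0,"rz":-14},{"dx":-1.5,"dy":0,"dz":1,"rx":0,"ry":0,"rz":-21},{"dx":-1.5,"dy":0,"dz":1,"rx":0,"ry":0,"rz":-28},{"dx":-1.5,"dy":0,"dz":1,"rx":0,"ry":0,"rz":-32.6}])

```text
clock: 10.52
tcp_pos: [0.5283, -0.0098, 0.2638]
orientation: [-3.099, 0.511, 0.001]
contact_force: [-1.6, 1.3, 4.1]
grip_width: 0.0347
gripper_force: 36.5
```

send_rows(deltas=[{"dx":0,"dy":0,"dz":0,"rx":0,"ry":0,"rz":0},{"dx":0,"dy":0,"dz":0,"rx":0,"ry":0,"rz":0}])

```text
clock: 10.68
tcp_pos: [0.5283, -0.0097, 0.2637]
orientation: [-3.101, 0.502, 0.001]
contact_force: [-2.2, 2.4, 6.2]
grip_width: 0.0348
gripper_force: 36.5
```

```bash
python3 p.py 16 s3 | grep -v "(23[0-3]"
```

```text
259
260
 (236, -21.7, 6.2, 194.4)
 (237, -22.0, 2.2, 194.7)
 (238, -22.0, 2.0, 192.4)
 (239, -22.4, -1.9, 192.6)
261
 (234, -20.6, -8.1, 209.2)
 (235, -20.4, -5.4, 204.8)
 (236, -20.4, -5.3, 202.3)
 (237, -20.5, -5.4, 199.9)
 (238, -20.5, -5.6, 197.6)
 (239, -20.4, -3.5, 193.6)
 (240, -21.0, -10.6, 196.1)
 (241, -21.2, -13.6, 195.8)
 (242, -21.4, -15.1, 194.3)
 (243, -21.4, -14.9, 191.7)
 (244, -21.5, -16.8, 190.6)
 (245, -20.5, -1.2, 176.9)
11.4833 [-1.06  0.47  1.29  1.93 -0.51  1.13 -1.45] [ 0.5283 -0.0097  0.2637] 341.6322882613689 [-1.7  2.1  5.3]
```

send_rows(deltas=[{"dx":0,"dy":0,"dz":0,"rx":0,"ry":0,"rz":0},{"dx":0,"dy":0,"dz":0,"rx":0,"ry":0,"rz":0},{"dx":0,"dy":0,"dz":0,"rx":0,"ry":0,"rz":0},{"dx":0,"dy":0,"dz":0,"rx":0,"ry":0,"rz":0}], jaw=64)

```text
clock: 11.82
tcp_pos: [0.5282, -0.0103, 0.2633]
orientation: [3.101, -0.503, 0.0]
contact_force: [-0.4, -0.3, -0.1]
grip_width: 0.0639
gripper_force: 0.0
```

send_rows(deltas=[{"dx":0,"dy":0,"dz":25,"rx":0,"ry":0,"rz":0},{"dx":0,"dy":0,"dz":60,"rx":0,"ry":0,"rz":0},{"dx":0,"dy":0,"dz":95,"rx":0,"ry":0,"rz":0},{"dx":0,"dy":20,"dz":105,"rx":0,"ry":0,"rz":7},{"dx":0,"dy":50,"dz":105,"rx":0,"ry":0,"rz":14}])

```text
clock: 12.23
tcp_pos: [0.5298, 0.0363, 0.3717]
orientation: [-3.139, 0.123, -0.009]
contact_force: [0.4, 0.1, -1.0]
grip_width: 0.0638
gripper_force: 0.0
```

send_rows(deltas=[{"dx":0,"dy":35,"dz":0,"rx":0,"ry":0,"rz":7},{"dx":0,"dy":70,"dz":0,"rx":0,"ry":0,"rz":14},{"dx":0,"dy":105,"dz":0,"rx":0,"ry":0,"rz":21},{"dx":0,"dy":140,"dz":0,"rx":0,"ry":0,"rz":28},{"dx":0,"dy":150,"dz":0,"rx":0,"ry":0,"rz":35}], jaw=0)

```text
clock: 12.65
tcp_pos: [0.5274, 0.1969, 0.3676]
orientation: [-3.024, -0.85, 0.0]
contact_force: [1.1, 0.1, 0.3]
grip_width: 0.0034
gripper_force: 0.0
```

```bash
python3 - <<'E'
from h import *
f,C=med("top",24); Z=C[...,2]
m=(Z>286)&(Z<297); m[:215]=0;m[242:]=0;m[:,:295]=0;m[:,330:]=0
print("btn",m.sum(),np.median(C[m],0),C[m].mean(0)); m2=(Z>273)&(Z<279);m2[:215]=0;m2[242:]=0;m2[:,:295]=0;m2[:,330:]=0; print("ring",np.median(Z[m2]))
for v in(238,239): print(v,*[tuple(map(float,stand(C[v,u]))) for u in range(305,318)])
o=r.get_obs(); print(o['clock'],o['joints'].round(2),o['tcp_pos'],o['contact_force'].round(2),o['grip_width'])
cv2.imwrite("pics/t3.png",f["frame"].astype(np.uint8))
E
```

```text
btn 83 [530.95269479 -10.40568664 290.99368773] [530.70925385 -11.07903671 290.85677322]
ring 275.9017517181722
238 (-18.8, 11.8, 220.6) (-19.0, 9.8, 220.8) (-19.2, 7.7, 220.4) (-19.3, 5.6, 221.0) (-19.5, 3.5, 220.1) (-19.6, 1.5, 220.5) (-19.8, -0.7, 219.2) (-20.0, -2.8, 219.0) (-20.5, -6.7, 196.6) (-20.6, -8.8, 196.8) (-20.8, -10.9, 197.1) (-21.0, -13.0, 196.8) (-24.2, -31.0, 17.9)
239 (-24.5, 0.2, 17.7) (-24.7, -2.4, 16.6) (-21.7, 6.3, 195.9) (-21.8, 4.2, 196.3) (-25.3, -10.2, 16.4) (-25.4, -12.8, 16.6) (-25.6, -15.4, 16.3) (-25.8, -17.9, 16.7) (-26.0, -20.4, 18.0) (-26.2, -23.0, 18.2) (-26.4, -25.6, 17.7) (-26.6, -28.2, 17.0) (-26.8, -30.9, 16.4)
13.85 [-1.34  0.33  1.15  1.71 -0.31  1.3  -1.16] [0.52826253 0.18972851 0.36826934] [-0.3   0.09 -0.74] -0.00016460016976330207
```

send_rows(deltas=[{"dx":0.5,"dy":-40,"dz":0,"rx":0,"ry":0,"rz":0},{"dx":1,"dy":-80,"dz":0,"rx":0,"ry":0,"rz":0},{"dx":1.5,"dy":-120,"dz":0,"rx":0,"ry":0,"rz":0},{"dx":2,"dy":-160,"dz":0,"rx":0,"ry":0,"rz":0},{"dx":2.5,"dy":-200,"dz":0,"rx":0,"ry":0,"rz":0}])

```text
clock: 14.27
tcp_pos: [0.5304, -0.012, 0.3685]
orientation: [-3.03, -0.829, -0.001]
contact_force: [0.6, 0.7, 0.2]
grip_width: -0.0001
gripper_force: 0.0
```

send_rows(deltas=[{"dx":0,"dy":0,"dz":-20,"rx":0,"ry":0,"rz":0},{"dx":0,"dy":0,"dz":-40,"rx":0,"ry":0,"rz":0},{"dx":0,"dy":0,"dz":-50,"rx":0,"ry":0,"rz":0},{"dx":0,"dy":0,"dz":-50,"rx":0,"ry":0,"rz":0},{"dx":0,"dy":0,"dz":-50,"rx":0,"ry":0,"rz":0}])

```text
clock: 14.68
tcp_pos: [0.5308, -0.01, 0.3184]
orientation: [3.029, 0.829, -0.001]
contact_force: [0.4, 0.2, 0.9]
grip_width: 0.0004
gripper_force: 0.0
```

send_rows(deltas=[{"dx":0,"dy":-1,"dz":-7,"rx":0,"ry":0,"rz":0},{"dx":0,"dy":-1,"dz":-13,"rx":0,"ry":0,"rz":0},{"dx":0,"dy":-1,"dz":-13,"rx":0,"ry":0,"rz":0}])

```text
clock: 14.93
tcp_pos: [0.5305, -0.0108, 0.3046]
orientation: [-3.03, -0.83, 0.001]
contact_force: [-0.3, 0.2, -0.2]
grip_width: -0.0
gripper_force: 0.0
```

send_rows(deltas=[{"dx":0,"dy":0,"dz":-3,"rx":0,"ry":0,"rz":0},{"dx":0,"dy":0,"dz":-6,"rx":0,"ry":0,"rz":0},{"dx":0,"dy":0,"dz":-6,"rx":0,"ry":0,"rz":0},{"dx":0,"dy":0,"dz":-6,"rx":0,"ry":0,"rz":0}])

```text
clock: 15.27
tcp_pos: [0.531, -0.0112, 0.2996]
orientation: [3.03, 0.829, 0.001]
contact_force: [-0.8, 0.5, 3.2]
grip_width: -0.0004
gripper_force: 1.7
```

Contact made, reading about 3 N. The stop is expected at TCP z ≈ 0.295.

send_rows(deltas=[{"dx":0,"dy":0,"dz":-1.5,"rx":0,"ry":0,"rz":0},{"dx":0,"dy":0,"dz":-3,"rx":0,"ry":0,"rz":0},{"dx":0,"dy":0,"dz":-3,"rx":0,"ry":0,"rz":0},{"dx":0,"dy":0,"dz":-3,"rx":0,"ry":0,"rz":0}])

```text
clock: 15.6
tcp_pos: [0.531, -0.0112, 0.2964]
orientation: [3.03, 0.829, 0.001]
contact_force: [0.0, 1.3, 3.8]
grip_width: -0.0
gripper_force: 1.8
```

send_rows(deltas=[{"dx":0,"dy":0,"dz":-1,"rx":0,"ry":0,"rz":0},{"dx":0,"dy":0,"dz":-1,"rx":0,"ry":0,"rz":0},{"dx":0,"dy":0,"dz":-1,"rx":0,"ry":0,"rz":0},{"dx":0,"dy":0,"dz":-1,"rx":0,"ry":0,"rz":0}])

```text
clock: 15.93
tcp_pos: [0.531, -0.0112, 0.2954]
orientation: [3.03, 0.829, 0.001]
contact_force: [0.8, 0.9, 4.9]
grip_width: 0.0001
gripper_force: 1.9
```

send_rows(deltas=[{"dx":0,"dy":0,"dz":-0.5,"rx":0,"ry":0,"rz":0},{"dx":0,"dy":0,"dz":-0.5,"rx":0,"ry":0,"rz":0},{"dx":0,"dy":0,"dz":-0.5,"rx":0,"ry":0,"rz":0},{"dx":0,"dy":0,"dz":-0.5,"rx":0,"ry":0,"rz":0}])

```text
clock: 16.27
tcp_pos: [0.531, -0.0112, 0.2951]
orientation: [3.03, 0.829, 0.001]
contact_force: [0.3, 1.3, 6.2]
grip_width: 0.0002
gripper_force: 3.1
```

```bash
python3 - <<'E'
from h import *
for _ in range(4):
    f=cam("side"); o=r.get_obs(); print(o['clock'],o['tcp_pos'].round(5),o['contact_force'].round(2))
E
```

```text
16.3167 [ 0.53104 -0.01121  0.29513] [-0.03  2.21  6.58]
16.3667 [ 0.53105 -0.01119  0.29512] [-0.73  1.35  7.59]
16.4167 [ 0.53103 -0.0112   0.29511] [0.36 2.35 7.25]
16.4667 [ 0.53104 -0.01121  0.29513] [-0.5   2.25  6.08]
```

send_rows(deltas=[{"dx":0,"dy":0,"dz":-0.2,"rx":0,"ry":0,"rz":0},{"dx":0,"dy":0,"dz":-0.2,"rx":0,"ry":0,"rz":0},{"dx":0,"dy":0,"dz":-0.2,"rx":0,"ry":0,"rz":0}])

```text
clock: 16.72
tcp_pos: [0.5311, -0.0112, 0.2951]
orientation: [-3.03, -0.829, -0.001]
contact_force: [-0.7, 1.2, 8.5]
grip_width: -0.0001
gripper_force: 3.9
```

```bash
python3 - <<'E'
from h import *
F=[]
for _ in range(8):
    f=cam("side"); o=r.get_obs(); F.append(o['contact_force'][2])
print(np.round(F,1),o['tcp_pos']); cv2.imwrite("pics/press.png",cv2.resize(f["frame"][150:290,190:350],None,fx=4,fy=4,interpolation=cv2.INTER_CUBIC))
E
```

```text
[7.8 6.7 8.4 7.6 7.9 7.4 7.8 7.8] [ 0.53105926 -0.01117126  0.29509877]
```

View pics/press.png

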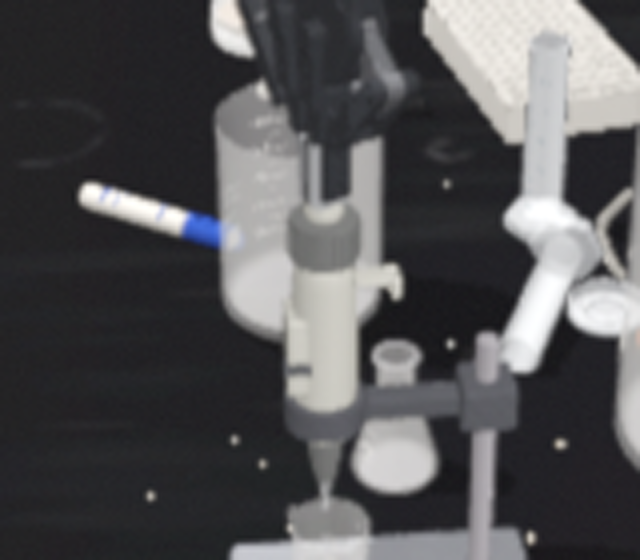

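The picture shows the closed fingers pressing the button's centre at about (323,205), just above the ring. Position is firm at the stop (TCP z 0.2951, 7.7 N), and the glassware is undisturbed.

```bash
python3 -c "
from bench import r
print(r.hand_in())"
```

```text
the job is handed in; nothing more can be done
None
```

I set the pointer to about 192.9 mm, level with the middle of the rider clip. The blade itself was too small to see, so I assumed it sits at the clip's mid-height. The plunger is held at the first stop with about 8 N, the glassware was left where it was, and the job is handed in.

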